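# Set up the slide-staining bridge

### The job

Lay the two steel bars across the staining tray, each resting level in the two V-blocks of the colour of its end caps, with both caps just outside the tray. Only when both bars are in and let go, hang the white slide carrier astride the blue bar, between its V-blocks, resting fully down, straight along the bar and not leaning. Set things down gently rather than dropping them, keep the carrier upright, and do not shift or tip the bottles, jars and other things standing about.

Things in the scene. Friction and masses are not known exactly. Their poses are not given: they have to be found in the camera images.
- tray: Fixed open aluminium tray, 130 (x) by 150 mm (y), any yaw, walls 50 mm high, 4 thick. Origin: centre of underside, z up. Inside its walls at y = +-75 mm stand V-blocks: a red pair at x = -35 and a blue pair at x = +35 mm, each 40 mm wide in x, 60 to 74 mm out in y. Their 90 degree Vs open upward, bottom at z = 58, mouth 31 mm wide at z = 74 mm. A bar lies in a pair along the tray's y.
- red_seat (a point): Point midway between the two red V-blocks where the middle of the seated red bar's axis lies, 67.9 mm above the table; axes as the tray's (y along the bar).
- blue_seat (a point): The same point for the blue V-blocks and the blue bar.
- red_bar: Loose steel bar with red square end caps, 196 mm long, 110 g: round rod of 14 mm diameter, 162 mm between the caps, each cap 22 by 22 mm and 17 mm long. Origin: middle of the axis; y along the bar; both ends alike. It starts lying on the table on its caps (axis 11 mm up).
- blue_bar: The same bar with blue end caps.
- carrier: White slide carrier, 140 g, inverted trough on two steel-footed legs: 76 mm long (y), 34 mm wide (x) with the glass on its flanks, top plate 51 to 56 mm up, and on it a black grip fin 12 mm thick (x), 50 mm long (y), 56 to 86 mm up. The trough inside runs along y, 22 mm wide; its roof, an inverted V, centres on a bar. Origin: between the bottoms of the legs, z up.
- carrier_saddle (a point): Point in the carrier, 42.9 mm above its foot, that lies on the bar's axis when the carrier hangs on it; axes as the carrier's.
- wash_bottle: Bystander: white bottle with red cap, 58 mm diameter, 150 mm high, beside one end of the red bar. Origin: centre of its base.
- amber_bottle: Bystander: amber bottle with black cap, 58 mm diameter, 130 mm high, beside one end of the blue bar. Origin: centre of its base.
- specimen_jar: Bystander: clear jar with yellow lid, 64 mm diameter, 75 mm high. Origin: centre of its base.
- petri_dish: Bystander: closed clear dish, 56 mm diameter, 30 mm high, beside the other end of the red bar, on its other side. Origin: centre of its base.
- tape_roll: Bystander: yellow tape roll lying flat, 56 mm diameter, 24 mm high, beside the other end of the blue bar, on its other side. Origin: centre of its base.
- dropper_bottle: Bystander: green glass bottle with black cap, 36 mm diameter, 85 mm high, beside the tray's wall next to the red V-blocks. Origin: centre of its base.
- stain_jar: Bystander: glass jar with white lid, 40 mm diameter, 55 mm high, beside the tray's wall next to the blue V-blocks. Origin: centre of its base.

How it is judged:
On the way, in this order (a step that is already met when the one before it is completed fails the run):
1. both bars rest level in the V-blocks of their own colour, let go (x of red_bar in the frame of red_seat between -0.004 and 0.004 m and y of red_bar in the frame of red_seat between -0.008 and 0.008 m and z of red_bar in the frame of red_seat between -0.003 and 0.003 m and angle between the y axis of each of red_bar, blue_bar and the y axis of tray, either way round below 0.025 rad and linear speed of each of red_bar, blue_bar below 0.03 m/s and x of blue_bar in the frame of blue_seat between -0.004 and 0.004 m and y of blue_bar in the frame of blue_seat between -0.008 and 0.008 m and z of blue_bar in the frame of blue_seat between -0.003 and 0.003 m and contact force between each of red_bar, blue_bar and the fingers below 0.05 N), for 0.2 s.
2. the carrier hangs astride the blue bar, let go (x of carrier_saddle in the frame of blue_seat between -0.004 and 0.004 m and y of carrier_saddle in the frame of blue_seat between -0.026 and 0.026 m and z of carrier_saddle in the frame of blue_seat between -0.004 and 0.005 m and angle between the y axis of carrier and the y axis of tray, either way round below 0.08 rad and angle between carrier's own z axis and vertical below 0.2 rad and linear speed of carrier below 0.03 m/s and contact force between carrier and the fingers below 0.05 N), for 0.2 s.
At the end, for the whole second after the job is handed in: Each bar at its seat (4 mm across, 8 mm along, 3 mm in height) and within 0.025 rad of the tray's y axis; carrier saddle point at the blue seat (4 mm across, 26 mm along, -4 to +5 mm in height), within 0.08 rad of the tray's y axis and 0.2 rad of upright; all at rest (under 30 mm/s) (x of red_bar in the frame of red_seat between -0.004 and 0.004 m and y of red_bar in the frame of red_seat between -0.008 and 0.008 m and z of red_bar in the frame of red_seat between -0.003 and 0.003 m and angle between the y axis of each of red_bar, blue_bar and the y axis of tray, either way round below 0.025 rad and linear speed of each of red_bar, blue_bar, carrier below 0.03 m/s and x of blue_bar in the frame of blue_seat between -0.004 and 0.004 m and y of blue_bar in the frame of blue_seat between -0.008 and 0.008 m and z of blue_bar in the frame of blue_seat between -0.003 and 0.003 m and x of carrier_saddle in the frame of blue_seat between -0.004 and 0.004 m and y of carrier_saddle in the frame of blue_seat between -0.026 and 0.026 m and z of carrier_saddle in the frame of blue_seat between -0.004 and 0.005 m and angle between the y axis of carrier and the y axis of tray, either way round below 0.08 rad and angle between carrier's own z axis and vertical below 0.2 rad); the robot touches nothing.
It fails at once if a bystander is shifted by more than 30 mm (distance of any of wash_bottle, amber_bottle, specimen_jar, dropper_bottle, stain_jar, petri_dish, tape_roll from where it was at the start of the episode above 0.03 m).
It fails at once if a bystander is tipped by more than 0.35 rad (angle between any of wash_bottle, amber_bottle, specimen_jar, dropper_bottle, stain_jar, petri_dish, tape_roll's own z axis and vertical above 0.35 rad).
It fails at once if the carrier is tipped by more than 0.6 rad (angle between carrier's own z axis and vertical above 0.6 rad).
It fails at once if a bar or the carrier is dropped (falls free faster than 0.7 m/s) ((linear speed of red_bar above 0.7 m/s and contact force between red_bar and the fingers below 0.05 N) or (linear speed of blue_bar above 0.7 m/s and contact force between blue_bar and the fingers below 0.05 N) or (linear speed of carrier above 0.7 m/s and contact force between carrier and the fingers below 0.05 N)).
It also fails if it takes over 69 s, if anything falls off the work surface, if the arm or the gripper's body presses on something with over 40 N, if the wrist force passes 120 N, or if a joint passes its speed limit or range.

### The arm

A 6-joint arm with a two-finger parallel gripper is mounted at the origin on the work surface. World frame = base frame: x ahead of the robot, y to its left, z up, the work surface at z = 0. Lengths are in m, angles in rad, forces in N, time in s.
With the tool pointing down it reaches from about 0.4 to 0.825 m from the base axis. Payload 7 kg.
Tool frame: the origin (TCP) lies on the centre line of the jaws, within the pads' length; the fingertips stand 22 mm ahead of it and the grasp point (between the pads) lies 3 mm ahead of it; z points along the fingers, y is the line along which they close (so a half turn about z gives the same grasp; the last joint's range is limited). The gripper opens to 88 mm and grips with 3 to 60 N. Pads are 19 mm wide; open, the fingers measure 130 mm over their backs; the gripper's body (78 mm by 193 mm) begins 47 mm behind the grasp point.
Start: joints at [1.534, 0.359, 0.012, 0, -1.224, -0.288], TCP at [0.215, 0.64, 0.249] pointing down, gripper open.
Joint ranges: [-3.07, 3.07], [-1.43, 2.12], [-1.02, 1.25], [-3.03, 1.67], [-3.05, -0], [-3.03, 3.03]. Speed limits (rad/s): [2.39, 2.39, 3.01, 3.14, 3.14, 3.14].

### API

Orientations are given as [roll, pitch, yaw] about the fixed x, y, z axes, in that order (R = Rz(yaw) Ry(pitch) Rx(roll)).
In Python, from station import arm gives the robot as it stands.
- The arm moves only by the tool arm_command, never from a script. Its argument "series" is one flat list of numbers, 7 for each row, row after row: the turn, a rotation vector about the tool's x, y, z each as a share of 90 degrees, from -1 to 1, then the shift along the tool's x, y, z each as a share of 0.1 m, from -1 to 1, then the opening, from 0 (shut) to 1 (fully open). A call has 1 to 8 rows; each row is the pose to reach, as a shift and turn from the pose commanded when the call began, along the tool's axes at that moment; what a row does not reach only later rows make up. A row lasts 1/8 s, in which the tool goes at most 62.5 mm and 10.7 degrees, less where a joint would pass 70% of its speed; a pose out of reach is approached as far as the arm can. A call with a number of a shift or a turn outside -1 to 1 is refused whole. A call with a gripper value outside its range is refused whole. The fingers move at their own pace and stop on an object; "force" is the grip in N (left out, the last holds). Time passes only in rows, so rows that repeat a pose let the fingers close. It gives the time, the measured TCP pose, the force, the opening and the grip force at its end, in the units of the state.
- arm.get_state(): the state, without advancing time (a new reading comes with each control period).
- arm.grab_frame(name): name is "scene" or "top" or "wrist"; returns the picture (480x640x3 uint8, blue, green, red); there is no depth.
- arm.camera_model(name): a dict with "fovy" (degrees; the focal length in pixels is half the picture's height over the tangent of half this angle, whatever the lens; pixels are square), "cx", "cy" (the principal point, pixels), "D" ([k1, k2, p1, p2, k3] as OpenCV has them; the pictures are not rectified), "pose" (4x4, takes a point from camera to world coordinates). Camera axes: x right, y down, z forward; pixel columns grow to the right and rows downward; lengths in m; the calibration is good to about 2 mm. A picture is of the moment at which its call begins: read the wrist's pose just before it. camera_model takes no time and is no camera call; for the wrist camera it gives the pose at the moment of the call.
- arm.job_done(): hands the job in; it is judged then, once.
The state is a dict: "t": time; "q": joint angles; "qd": joint speeds; "joint_efforts": joint torques, N m; "eef_pos": TCP position; "ee_rot": TCP orientation; "force": force on the tool from outside, world axes, zero at the start; "moment": the same for the moment, N m; "width": finger opening in m; "gripper_force": force on a finger pad.
Only numpy, scipy, OpenCV 4.12 (cv2) and the standard library are available. Lean on these libraries where they do the work, as an engineer would, in place of code of your own. Each camera call takes 0.05 s, during which the arm holds its last target. There are 200 camera calls.

## Working session

There is one attempt and no reset: what is moved stays moved. The work goes in short steps, Python scripts to look and compute and a tool call to move; the robot and the scene stay as the last step left them, time stands still between calls to the robot, and variables do not carry over. Pictures are saved under pics/ and viewed, at most 12 in all, crops included, and the job is handed in when it is done.

Besides the shell and the picture viewer there is one more tool, called after "Request:" as a command line: name --argument value ..., lists and objects as JSON in quotes. arm_command: Moves the arm, as the interface text tells. Its arguments: {"type":"object","properties":{"series":{"type":"array"},"force":{"type":"number"}},"required":["series"]}

```bash
mkdir -p pics; ls; python3 - <<'E'
from station import arm
import cv2,numpy as np
print(arm.get_state())
for n in("scene","top"):
    m=arm.camera_model(n);print(n,m)
    cv2.imwrite(f"pics/{n}0.png",arm.grab_frame(n))
m=arm.camera_model("wrist");print(m)
E
```

```text
pics
{'t': 0.0, 'q': array([ 1.53408622e+00,  3.59343224e-01,  1.10831606e-02, -3.45562098e-04,
       -1.22409449e+00, -2.88051633e-01]), 'qd': array([-0.00059462,  0.00142112, -0.00139435,  0.00034095,  0.00033874,
        0.00119296]), 'joint_efforts': array([-1.81729833e-03, -5.82709551e+01,  2.93066347e+01,  6.99767813e+00,
        7.04115533e-03, -1.54875320e-04]), 'eef_pos': array([0.21529206, 0.63927916, 0.2476623 ]), 'ee_rot': array([ 3.14000634e+00, -1.31237889e-04, -3.24879305e-01]), 'force': array([ 0.14050284,  0.05661468, -0.31949449]), 'moment': array([-0.0154467 , -0.01213839, -0.047014  ]), 'gripper_force': 0.0, 'width': 0.0877433336071146}
scene {'fovy': 51.27089906030629, 'cx': 329.9624361712485, 'cy': 238.09956361700506, 'D': array([-0.04869037,  0.        ,  0.        ,  0.        ,  0.        ]), 'pose': array([[-0.80325607,  0.4306757 , -0.41145854,  0.94622548],
       [ 0.59525476,  0.5557861 , -0.58032196,  0.67532241],
       [-0.02124763, -0.71106979, -0.70280032,  0.88346196],
       [ 0.        ,  0.        ,  0.        ,  1.        ]])}
top {'fovy': 56.
[... 204 characters left out ...]
74895],
       [-0.99959164, -0.02482181,  0.01415747, -0.01388065],
       [-0.01066022, -0.13575646, -0.99068489,  1.03819552],
       [ 0.        ,  0.        ,  0.        ,  1.        ]])}
{'fovy': 69.53962520465936, 'cx': 327.0638843014904, 'cy': 242.65830360864717, 'D': array([-0.06820568,  0.        ,  0.        ,  0.        ,  0.        ]), 'pose': array([[-3.18512899e-01, -9.07135944e-01, -2.75052563e-01,
         2.90220827e-01],
       [-9.47918521e-01,  3.04840411e-01,  9.23190154e-02,
         6.14052242e-01],
       [ 1.01239200e-04,  2.90132216e-01, -9.56986566e-01,
         3.83109899e-01],
       [ 0.00000000e+00,  0.00000000e+00,  0.00000000e+00,
         1.00000000e+00]])}
```

View pics/top0.png

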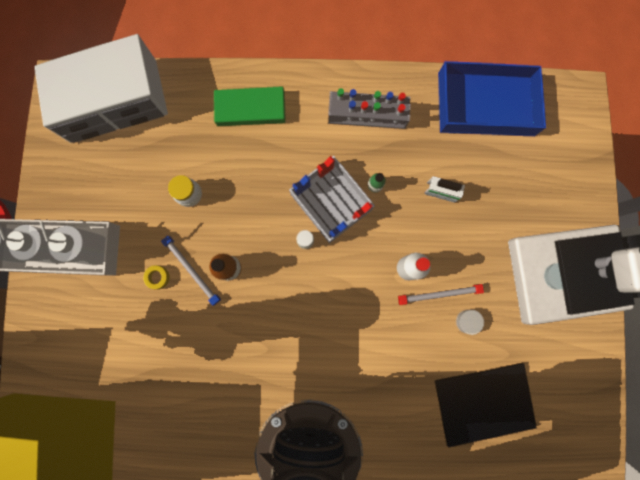

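View pics/scene0.png

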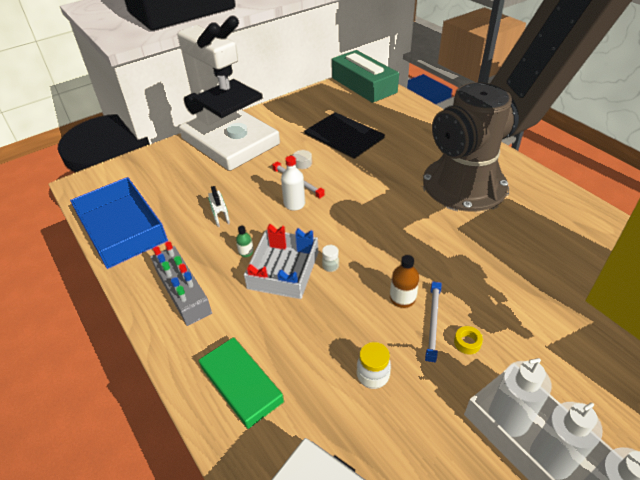

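The top view shows the blue bar between (168,240) and (214,300), and the red bar between (402,300) and (479,289). The tray is at about (332,198), with red Vs at (327,165) and (362,210) and blue Vs at (302,185) and (338,230). The carrier is at (446,188). The scene view agrees with this layout.

```bash
cat > h.py <<'E'
from station import arm
import cv2,numpy as np
def K(m):
    f=240/np.tan(np.radians(m["fovy"]/2)); return np.array([[f,0,m["cx"]],[0,f,m["cy"]],[0,0,1]])
def cast(m,uv,z):
    uv=np.array(uv,float).reshape(-1,1,2)
    n=cv2.undistortPoints(uv,K(m),m["D"]).reshape(-1,2)
    d=np.c_[n,np.ones(len(n))]@m["pose"][:3,:3].T; o=m["pose"][:3,3]
    return o+d*((z-o[2])/d[:,2])[:,None]
def proj(m,P):
    T=np.linalg.inv(m["pose"]); 
    return cv2.projectPoints(np.array(P,float).reshape(-1,3),cv2.Rodrigues(T[:3,:3])[0],T[:3,3],K(m),m["D"])[0].reshape(-1,2)
def masks(im):
    h=cv2.cvtColor(im,cv2.COLOR_BGR2HSV);H,S,V=cv2.split(h)
    g=lambda c:(c.astype(np.uint8)*255)
    return dict(red=g(((H<6)|(H>174))&(S>170)&(V>80)),blue=g((H>105)&(H<128)&(S>130)&(V>50)),
      yellow=g((H>22)&(H<32)&(S>180)&(V>120)),white=g((S<45)&(V>170)),black=g((V<45)),green=g((H>45)&(H<85)&(S>100)))
def blobs(mask,amin=25,box=None):
    n,l,s,c=cv2.connectedComponentsWithStats(mask)
    return [(c[i].round(1),s[i].tolist()) for i in range(1,n) if s[i][4]>=amin and (box is None or (box[0]<c[i][0]<box[2] and box[1]<c[i][1]<box[3]))]
E
python3 - <<'E'
from h import *
im=cv2.imread("pics/top0.png");m=arm.camera_model("top");M=masks(im)
for c in("red","blue","yellow","white","black"):
    for p,s in blobs(M[c],20,(120,140,500,345)): print(c,p,s,[cast(m,p,z)[0][:2].round(3).tolist() for z in(0.018,.07)])
# nominal cast of hand-read bystander tops
for n,p,z in[("wash",(423,264),.15),("amber",(219,264),.13),("spec",(181,187),.075),("petri",(471,321),.03),("tape",(156,277),.024),("drop",(378,177),.085),("stain",(305,239),.055)]:
    print(n,cast(m,p,z)[0].round(3))
E
```

```text
red [325.4 166.3] [318, 157, 16, 19, 173] [[0.661, -0.022], [0.646, -0.022]]
red [362.2 210.1] [354, 203, 18, 15, 106] [[0.558, -0.11], [0.548, -0.106]]
red [422.8 263.7] [416, 258, 14, 12, 133] [[0.436, -0.252], [0.433, -0.24]]
red [478.9 288.4] [474, 284, 10, 10, 63] [[0.382, -0.382], [0.381, -0.363]]
red [402.5 299.6] [399, 295, 8, 10, 70] [[0.353, -0.205], [0.354, -0.195]]
blue [304.1 180.7] [300, 176, 9, 10, 58] [[0.625, 0.027], [0.612, 0.025]]
blue [340.8 226.7] [336, 223, 10, 9, 54] [[0.518, -0.061], [0.51, -0.059]]
blue [331.9 233. ] [330, 231, 5, 5, 22] [[0.502, -0.041], [0.495, -0.04]]
blue [213.9 299.5] [210, 295, 9, 10, 58] [[0.342, 0.226], [0.343, 0.213]]
yellow [180.1 187. ] [169, 176, 24, 24, 435] [[0.604, 0.322], [0.591, 0.305]]
yellow [154.8 277. ] [144, 266, 23, 23, 282] [[0.389, 0.367], [0.388, 0.348]]
white [352.3 191. ] [340, 177, 25, 28, 101] [[0.603, -0.087], [0.591, -0.083]]
white [443.1 187.9] [430, 177, 33, 20, 207] [[0.616, -0.301], [0.603, -0.287]]
white [346.9 198.2] [336, 186, 22, 25, 118] [[0.585, -0.074], [0.574, -0.071]]
white [341.6 206.5] [329, 192, 24, 31, 129] [[0.565, -0.062], [0.555, -0.06]]
white [330.9 207.6] [320, 195, 23, 26, 105] [[0.562, -0.037], [0.552, -0.036]]
white [304.4 238.2] [297, 231, 16, 16, 194] [[0.489, 0.022], [0.482, 0.021]]
white [188.8 270.3] [169, 245, 41, 52, 115] [[0.407, 0.288], [0.405, 0.272]]
white [408.3 267.1] [398, 254, 22, 25, 393] [[0.428, -0.218], [0.424, -0.208]]
white [470.6 322. ] [459, 311, 24, 22, 395] [[0.306, -0.362], [0.309, -0.344]]
black [379.2 177.5] [376, 175, 7, 6, 33] [[0.637, -0.15], [0.623, -0.143]]
black [448.8 185.8] [439, 182, 20, 8, 50] [[0.622, -0.315], [0.609, -0.3]]
black [218.1 264.7] [212, 260, 12, 10, 87] [[0.422, 0.22], [0.419, 0.208]]
wash [ 0.426 -0.221  0.15 ]
amber [0.417 0.192 0.13 ]
spec [0.59  0.301 0.075]
petri [ 0.308 -0.359  0.03 ]
tape [0.389 0.362 0.024]
drop [ 0.62  -0.138  0.085]
stain [0.482 0.02  0.055]
```

Request:
arm_command --series '[0,0,0,0.4,0.32,0,0.4,0,0,0,0.79,0.64,0,0.4]' --force 40

```text
t: 0.35
eef_pos: [0.27, 0.5527, 0.2476]
ee_rot: [3.14, -0.0, -0.324]
force: [1.4, -0.0, 1.3]
width: 0.073
gripper_force: 0.0
```

Request:
arm_command --series '[0,0,0,0.4,0.32,0,0.4,0,0,0,0.79,0.64,0,0.4]'

```text
t: 0.6
eef_pos: [0.3248, 0.4663, 0.2482]
ee_rot: [3.141, 0.0, -0.325]
force: [0.7, 0.4, -0.1]
width: 0.0533
gripper_force: 0.0
```

Request:
arm_command --series '[0,0,0,0.4,0.32,0,0.4,0,0,0,0.79,0.64,0,0.4]'

```text
t: 0.85
eef_pos: [0.3793, 0.3804, 0.2484]
ee_rot: [3.141, 0.0, -0.325]
force: [0.1, 0.2, -0.4]
width: 0.0364
gripper_force: 0.0
```

Request:
arm_command --series '[0,0,-0.11,0.4,0.32,0,0.4,0,0,-0.22,0.79,0.64,0,0.4,0,0,-0.33,0.79,0.64,0,0.4,0,0,-0.44,0.79,0.64,0,0.4,0,0,-0.55,0.79,0.64,0,0.4,0,0,-0.63,0.79,0.64,0,0.4,0,0,-0.63,0.79,0.64,0,0.4]'

```text
t: 1.72
eef_pos: [0.433, 0.2961, 0.2483]
ee_rot: [3.142, 0.001, 0.664]
force: [-0.0, -0.3, 0.2]
width: 0.0351
gripper_force: 0.0
```

```bash
python3 - <<'E'
from h import *
s=arm.get_state();print(s["t"],s["eef_pos"],s["ee_rot"],s["q"].round(2),s["width"])
m=arm.camera_model("wrist");im=arm.grab_frame("wrist");cv2.imwrite("pics/w1.png",im)
for p,b in blobs(masks(im)["blue"],60): print(p,b,cast(m,p,.018)[0].round(4))
E
```

```text
1.725 [0.43304087 0.29605134 0.24829305] [3.14158607e+00 5.90148929e-04 6.63793571e-01] [ 0.97  0.11 -0.32 -0.   -1.14  1.26] 0.03513821818851391
[317.8 158.7] [312, 155, 13, 7, 65] [0.4736 0.3395 0.018 ]
[621.3 246.2] [600, 238, 40, 20, 600] [0.6177 0.0015 0.018 ]
[325.9 309.2] [317, 299, 19, 19, 249] [0.3428 0.2267 0.018 ]
```

View pics/w1.png

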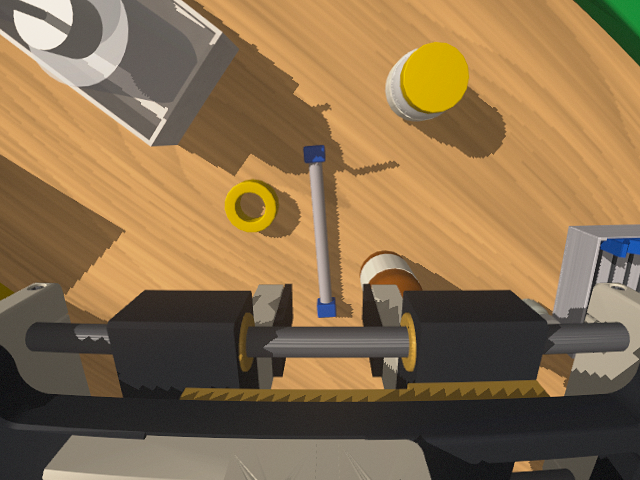

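The wrist view shows the blue bar's far cap at about (315,154), only half of it in the mask because of shading, and its near cap at (326,309). Amber is at (385,275) and the tape at (250,206). I'll refine the far cap with a looser mask.

```bash
cat >> h.py <<'E'
def caps(im,m,col,guess,z=.016,r=22):
    H,S,V=cv2.split(cv2.cvtColor(im,cv2.COLOR_BGR2HSV))
    k=(((H>100)&(H<130)&(S>110)&(V>25)) if col=="blue" else (((H<7)|(H>172))&(S>150)&(V>35))).astype(np.uint8)*255
    out=[]
    for g in guess:
        b=min(blobs(k,40),key=lambda b:np.hypot(*(b[0]-g))); print(b)
        x,y,w,h,a=b[1]; out.append(cast(m,b[0],z)[0])
    return np.array(out)
def togo(p,yaw,s=None):
    "tool-axis shift (share of .1) and z turn (share of 90deg) from commanded~measured pose"
    s=s or arm.get_state(); R=cv2.Rodrigues(np.zeros(3))[0]
    y0=s["ee_rot"][2]; X=np.array([np.cos(y0),np.sin(y0),0]);Y=np.array([np.sin(y0),-np.cos(y0),0])
    d=np.array(p)-s["eef_pos"]; dy=(yaw-y0+np.pi/2)%np.pi-np.pi/2
    print("shift",(np.array([d@X,d@Y,-d[2]])*10).round(3),"turn",round(-dy/(np.pi/2),3),"at",s["eef_pos"].round(4),s["ee_rot"].round(3),"t",s["t"])
E
python3 - <<'E'
from h import *
im=cv2.imread("pics/w1.png");m=arm.camera_model("wrist")
c=caps(im,m,"blue",[(315,154),(326,309)]);d=c[0]-c[1];u=d/np.linalg.norm(d);mid=c.mean(0)
print(c.round(4),np.linalg.norm(d),mid,np.arctan2(d[1],d[0]))
togo((*(mid+.03*u)[:2],.026),np.arctan2(d[1],d[0]))
t=arm.camera_model("top");im=cv2.imread("pics/top0.png");c=caps(im,t,"blue",[(168,240),(214,300)]);print(c,c.mean(0))
a=cast(m,(250,206),.024)[0];print("tape along/across",(a-mid)@u,np.cross(u,a-mid)[2])
a=np.array([.417,.192,0]);print("amber",(a-mid)@u,np.cross(u,a-mid)[2])
E
```

```text
(array([313.9, 153.5]), [304, 145, 21, 17, 312])
(array([326.1, 309.1]), [317, 299, 19, 19, 258])
[[0.4753 0.3459 0.016 ]
 [0.3422 0.2262 0.016 ]] 0.1790295136663511 [0.4087187  0.28604027 0.016     ] 0.7324963020962488
shift [ 0.046 -0.092  2.223] turn -0.045 at [0.4331 0.2961 0.2483] [3.142e+00 1.000e-03 6.620e-01] t 1.775
(array([213.9, 299.5]), [209, 295, 11, 10, 63])
(array([213.9, 299.5]), [209, 295, 11, 10, 63])
[[0.34183986 0.22602283 0.016     ]
 [0.34183986 0.22602283 0.016     ]] [0.34183986 0.22602283 0.016     ]
tape along/across 0.04086763249259478 0.07144115693089637
amber -0.0567301356283703 -0.07545756976848036
```

Request:
arm_command --series '[0,0,-0.045,0,-0.09,0.2,0.4,0,0,-0.045,0,-0.09,0.6,0.4,0,0,-0.045,0,-0.09,0.9,0.4]'

```text
t: 2.15
eef_pos: [0.4272, 0.303, 0.1572]
ee_rot: [-3.142, 0.001, 0.732]
force: [-0.5, -0.1, -0.3]
width: 0.0347
gripper_force: 0.0
```

Request:
arm_command --series '[0,0,0,0,0,0.4,0.4,0,0,0,0,0,0.8,0.4]'

```text
t: 2.4
eef_pos: [0.4277, 0.3034, 0.0776]
ee_rot: [-3.141, -0.001, 0.733]
force: [0.1, 0.1, -0.4]
width: 0.0351
gripper_force: 0.0
```

```bash
python3 - <<'E'
from h import *
togo((.4273,.3028,.026),.7325)
E
```

```text
shift [-0.007  0.002  0.516] turn 0.0 at [0.4277 0.3034 0.0776] [-3.141e+00 -1.000e-03  7.330e-01] t 2.4
```

Request:
arm_command --series '[0,0,0,0,0,0.25,0.4,0,0,0,0,0,0.45,0.4,0,0,0,0,0,0.51,0.4,0,0,0,0,0,0.51,0,0,0,0,0,0,0.51,0,0,0,0,0,0,0.51,0,0,0,0,0,0,0.51,0]'

```text
t: 3.28
eef_pos: [0.428, 0.3038, 0.0284]
ee_rot: [-3.141, -0.002, 0.736]
force: [-1.1, -0.1, 5.9]
width: 0.0128
gripper_force: 40.0
```

Request:
arm_command --series '[0,0,0,0,0,0,0,0,0,0,0,0,-0.1,0,0,0,0,0,0,-0.4,0,0,0,0,0,0,-0.8,0]'

```text
t: 3.78
eef_pos: [0.4271, 0.3026, 0.1081]
ee_rot: [3.141, 0.002, 0.735]
force: [0.5, 0.2, -0.5]
width: 0.0128
gripper_force: 40.0
```

Request:
arm_command --series '[0,0,0,0,0,-0.4,0,0,0,0,0,0,-0.9,0,0,0,0,0,0,-0.9,0]'

```text
t: 4.15
eef_pos: [0.4291, 0.3049, 0.2023]
ee_rot: [-3.14, -0.008, 0.736]
force: [0.1, -0.2, -1.8]
width: 0.0129
gripper_force: 40.0
```

```bash
python3 - <<'E'
from h import *
s=arm.get_state();print(s["t"],s["eef_pos"],s["ee_rot"],s["q"].round(2),s["width"],s["gripper_force"])
m=arm.camera_model("wrist");im=arm.grab_frame("wrist");cv2.imwrite("pics/w2.png",im)
t=arm.grab_frame("top");cv2.imwrite("pics/t2.png",t)
E
```

```text
4.15 [0.42907109 0.30491611 0.20229768] [-3.14039559 -0.00810483  0.7359816 ] [ 0.99  0.15 -0.39  0.   -1.03  1.31] 0.012940454570986588 39.9996954202652
```

View pics/w2.png

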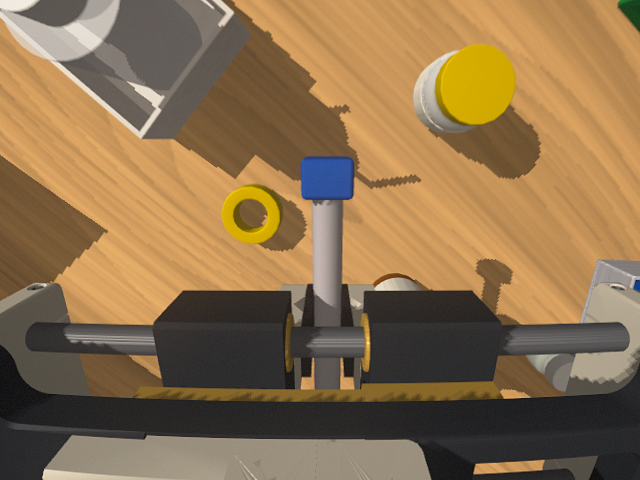

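The bar is held in the jaws, with its far cap at (327,178). Next I'll carry it towards the tray.

Request:
arm_command --series '[0,0,0,-0.2,0.44,-0.25,0,0,0,0,-0.43,0.88,-0.48,0]'

```text
t: 4.5
eef_pos: [0.4542, 0.2079, 0.2446]
ee_rot: [3.142, 0.003, 0.737]
force: [1.4, 0.4, -0.8]
width: 0.0127
gripper_force: 40.0
```

Request:
arm_command --series '[0,0,0,-0.2,0.44,0,0,0,0,0,-0.43,0.88,0,0]'

```text
t: 4.75
eef_pos: [0.4815, 0.1134, 0.2445]
ee_rot: [-3.141, 0.002, 0.736]
force: [0.8, 0.8, -1.3]
width: 0.0127
gripper_force: 40.0
```

Request:
arm_command --series '[0,0,0,-0.2,0.44,0,0,0,0,0,-0.43,0.88,0,0]'

```text
t: 5.0
eef_pos: [0.5086, 0.0193, 0.2441]
ee_rot: [-3.14, 0.002, 0.736]
force: [1.0, 0.7, -0.0]
width: 0.0127
gripper_force: 40.0
```

Request:
arm_command --series '[0,0,0.017,-0.2,0.44,0,0,0,0,0.017,-0.43,0.88,0,0,0,0,0.017,-0.43,0.88,0,0,0,0,0.017,-0.43,0.88,0,0]'

```text
t: 5.5
eef_pos: [0.5355, -0.0733, 0.2442]
ee_rot: [-3.14, 0.002, 0.708]
force: [-0.2, -0.2, -0.5]
width: 0.0129
gripper_force: 40.0
```

```bash
python3 - <<'E'
from h import *
s=arm.get_state();print(s["t"],s["eef_pos"],s["ee_rot"],s["q"].round(2),s["width"],s["gripper_force"])
m=arm.camera_model("wrist");im=arm.grab_frame("wrist");cv2.imwrite("pics/w3.png",im)
for c in("red","blue"):
  for p,b in blobs(masks(im)[c],60): print(c,p,b,cast(m,p,.068)[0].round(4))
E
```

```text
5.5 [ 0.53551654 -0.07326564  0.24423992] [-3.14002227e+00  2.00430047e-03  7.07562055e-01] [ 0.23  0.14 -0.29 -0.   -1.14  2.05] 0.01294184193750815 40.00113666057587
red [566.1  24. ] [552, 12, 29, 25, 488] [ 0.7992 -0.111   0.068 ]
red [370.5  86.8] [346, 73, 51, 27, 1171] [ 0.6511 -0.0223  0.068 ]
red [636.6  81. ] [633, 72, 7, 18, 93] [ 0.8163 -0.1946  0.068 ]
red [623.3 102.7] [610, 93, 28, 19, 432] [ 0.7952 -0.1995  0.068 ]
red [363.8 229.7] [343, 215, 45, 31, 1154] [ 0.5554 -0.1014  0.068 ]
red [309.9 381.8] [305, 371, 10, 18, 120] [ 0.3912 -0.1724  0.068 ]
blue [541.2   3.2] [531, 0, 26, 10, 159] [ 0.7947 -0.0834  0.068 ]
blue [628.1  53.6] [616, 43, 24, 21, 405] [ 0.8249 -0.1706  0.068 ]
blue [267.2  81.6] [265, 73, 6, 18, 94] [0.598  0.0462 0.068 ]
blue [298.6  82.6] [290, 73, 18, 20, 320] [0.6144 0.0256 0.068 ]
blue [326.4 177.5] [300, 156, 53, 43, 2156] [ 0.5693 -0.0436  0.068 ]
blue [627.7 194.7] [604, 157, 36, 79, 1425] [ 0.7473 -0.2709  0.068 ]
blue [294.5 228.2] [269, 215, 43, 29, 732] [ 0.5145 -0.0514  0.068 ]
```

View pics/w3.png

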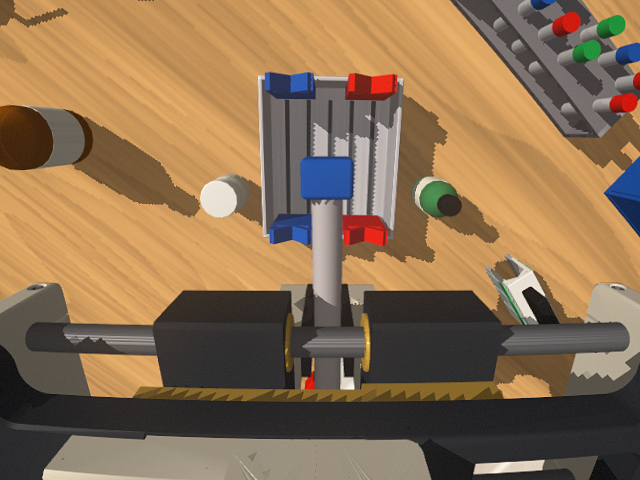

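Seen in the wrist view, the tray has far blue and red Vs at (290,84) and (370,87). Its near Vs are at (291,230) and (365,230), and the held bar's cap is at (327,178). I'll cast the outer V-block corners at z = 74 mm and expect a 110 x 148 mm rectangle.

```bash
cat >> h.py <<'E'
def tray(im,m,box):
    H,S,V=cv2.split(cv2.cvtColor(im,cv2.COLOR_BGR2HSV))
    res=[]
    x0,y0,x1,y1=box; xm=(x0+x1)//2
    for col,k in(("blue",(H>100)&(H<130)&(S>110)&(V>25)),("red",((H<7)|(H>172))&(S>150)&(V>35))):
        k=k.copy(); z=np.zeros_like(k); z[y0:y1,x0:x1]=k[y0:y1,x0:x1]
        q=np.argwhere(z)[:,::-1].astype(float); sg=-1 if col=="blue" else 1
        for e in(-1,1):   # far, near
            h=q[(q[:,1]-(y0+y1)/2)*e>35]; c=h[np.argmax(h@np.array([sg,e]))]
            c=c+np.array([sg*.5,e*.5]); res.append(c)
    P=cast(m,np.array(res),.074); return np.array(res),P
E
python3 - <<'E'
from h import *
im=cv2.imread("pics/w3.png");m=arm.camera_model("wrist")
uv,P=tray(im,m,(255,60,405,255));print(uv.tolist(),P.round(4).tolist())
bf,bn,rf,rn=P
n=np.linalg.norm;print("sides",n(bf-bn),n(rf-rn),n(bf-rf),n(bn-rn),"centre",P.mean(0))
u=(bf+rf-bn-rn);yaw=np.arctan2(u[1],u[0]);u/=n(u);x=np.array([-u[1],u[0],0]);print("yaw of y",yaw)
c=P.mean(0);blue=c+.035*x;red=c-.035*x;print("blue",blue,"red",red)
s=arm.get_state();y0=s["ee_rot"][2];X=np.array([np.cos(y0),np.sin(y0),0]);Y=np.array([np.sin(y0),-np.cos(y0),0])
H,S,V=cv2.split(cv2.cvtColor(im,cv2.COLOR_BGR2HSV))
k=((H>100)&(H<130)&(S>110)&(V>25)); k[:150]=0;k[205:]=0;k[:,:298]=0;k[:,356:]=0
q=np.argwhere(k)[:,::-1];print("cap box",q.min(0),q.max(0))
e=cast(m,[(q[:,0].min()-.5,157),(q[:,0].max()+.5,157),(327,q[:,1].min()-.5),(327,q[:,1].max()+.5)],s["eef_pos"][2]-.0174+.011)
d=e-s["eef_pos"];print("tool x",(d@X).round(4),"tool y",(d@Y).round(4))
E
```

```text
[[264.5, 72.5], [269.5, 242.5], [396.5, 74.5], [386.5, 244.5]] [[0.6022, 0.0517, 0.074], [0.4905, -0.0414, 0.074], [0.6715, -0.0313, 0.074], [0.5597, -0.1249, 0.074]]
sides 0.14542544380660832 0.14583592020123337 0.10812031006439991 0.10851345697034692 centre [ 0.580983   -0.03646747  0.074     ]
yaw of y 0.696186590986865
blue [ 0.55853763 -0.0096122   0.074     ] red [ 0.60342837 -0.06332273  0.074     ]
cap box [300 156] [352 199]
tool x [0.0717 0.0718 0.0723 0.0546] tool y [-0.0108  0.0104  0.0002  0.0002]
```

```bash
python3 - <<'E'
from h import *
togo((.5785,.0071,.086),.696)
E
```

```text
shift [ 0.845 -0.327  1.586] turn 0.008 at [ 0.5357 -0.0727  0.2446] [-3.14e+00  1.00e-03  7.09e-01] t 5.55
```

Request:
arm_command --series '[0,0,0.008,0.42,-0.16,0,0,0,0,0.008,0.845,-0.327,0,0,0,0,0.008,0.845,-0.327,0.5,0,0,0,0.008,0.845,-0.327,1.0,0]'

```text
t: 6.05
eef_pos: [0.5791, 0.009, 0.1447]
ee_rot: [3.141, -0.001, 0.699]
force: [0.1, -0.1, -2.4]
width: 0.0126
gripper_force: 40.0
```

Request:
arm_command --series '[0,0,0,0,0,0.25,0,0,0,0,0,0,0.4,0,0,0,0,0,0,0.4,0,0,0,0,0,0,0.4,0]'

```text
t: 6.55
eef_pos: [0.58, 0.0072, 0.1068]
ee_rot: [3.141, -0.002, 0.697]
force: [0.3, 0.4, -1.6]
width: 0.0128
gripper_force: 40.0
```

```bash
python3 - <<'E'
from h import *
togo((.5785,.0071,.086),.696)
im=arm.grab_frame("wrist");cv2.imwrite("pics/w4.png",im)
E
```

```text
shift [-0.012 -0.008  0.208] turn 0.001 at [0.58   0.0072 0.1068] [ 3.141e+00 -2.000e-03  6.970e-01] t 6.55
```

View pics/w4.png

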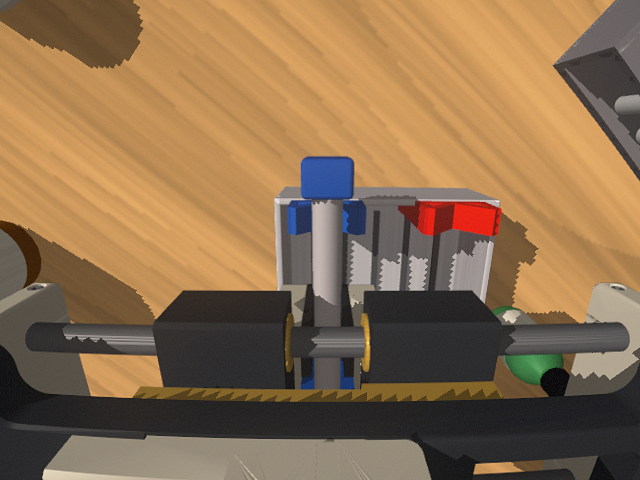

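The held bar (column 327) is centred over the blue far V (columns 288–365), and its cap is just beyond the wall. I'll lower it and release.

Request:
arm_command --series '[0,0,0,0,0,0.08,0,0,0,0,0,0,0.15,0,0,0,0,0,0,0.19,0,0,0,0,0,0,0.21,0,0,0,0,0,0,0.21,0]'

```text
t: 7.22
eef_pos: [0.5789, 0.0066, 0.0853]
ee_rot: [3.142, 0.001, 0.697]
force: [-4.9, 1.3, 9.3]
width: 0.013
gripper_force: 40.0
```

Request:
arm_command --series '[0,0,0,0,0,0,0.2,0,0,0,0,0,0,0.35,0,0,0,0,0,0,0.35,0,0,0,0,0,0,0.35,0,0,0,0,0,-0.3,0.35,0,0,0,0,0,-0.8,0.35]'

```text
t: 7.98
eef_pos: [0.578, 0.0064, 0.1636]
ee_rot: [-3.14, 0.004, 0.696]
force: [1.4, 0.5, -0.6]
width: 0.0308
gripper_force: 0.0
```

Request:
arm_command --series '[0,0,0,-0.4,0.2,-0.4,0.35,0,0,0,-0.9,0.4,-0.6,0.35,0,0,0,-0.9,0.4,-0.6,0.35,0,0,0,-0.9,0.4,-0.6,0.35]'

```text
t: 8.48
eef_pos: [0.5357, -0.0818, 0.2246]
ee_rot: [3.142, -0.0, 0.695]
force: [0.3, 0.4, 0.1]
width: 0.0305
gripper_force: 0.0
```

```bash
python3 - <<'E'
from h import *
s=arm.get_state();print(s["t"],s["eef_pos"],s["ee_rot"],s["width"])
m=arm.camera_model("wrist");im=arm.grab_frame("wrist");cv2.imwrite("pics/w5.png",im)
for p,b in blobs(masks(im)["blue"],100): print(p,b,cast(m,p,.072)[0].round(4))
# next: red bar from top picture
t=arm.camera_model("top");c=caps(cv2.imread("pics/top0.png"),t,"red",[(479,288),(402,300)])
d=c[0]-c[1];u=d/np.linalg.norm(d);mid=c.mean(0);print(c.round(4),np.linalg.norm(d),mid,np.arctan2(d[1],d[0]))
togo((*(mid+.018*u)[:2],.2),np.arctan2(d[1],d[0]))
E
```

```text
8.475 [ 0.53566047 -0.08181662  0.22456781] [ 3.14157981e+00 -4.81639996e-04  6.95290792e-01] 0.030514661194761566
[272.1  37. ] [258, 26, 29, 24, 639] [0.6275 0.0485 0.072 ]
[632.6  38.8] [625, 28, 15, 21, 261] [ 0.818  -0.1659  0.072 ]
[256.8  71.4] [250, 62, 16, 20, 214] [0.6007 0.0426 0.072 ]
[293.   71.4] [285, 62, 17, 20, 238] [0.6184 0.021  0.072 ]
[630.2 188.8] [613, 159, 27, 62, 871] [ 0.7393 -0.2609  0.072 ]
[297.  228.7] [289, 214, 18, 32, 355] [ 0.5226 -0.0595  0.072 ]
[263.7 231.2] [258, 221, 14, 25, 177] [ 0.5024 -0.0387  0.072 ]
[279.8 262.6] [268, 250, 26, 23, 454] [ 0.4885 -0.067   0.072 ]
(array([478.9, 288.5]), [474, 284, 10, 10, 71])
(array([402.5, 299.6]), [398, 295, 10, 10, 75])
[[ 0.382  -0.3828  0.016 ]
 [ 0.3533 -0.2054  0.016 ]] 0.179653279067915 [ 0.36764372 -0.29408097  0.016     ] -1.410178782995189
shift [-2.745  0.709  0.241] turn -0.659 at [ 0.5357 -0.0814  0.2241] [-3.141  0.     0.696] t 8.525
```

View pics/w5.png

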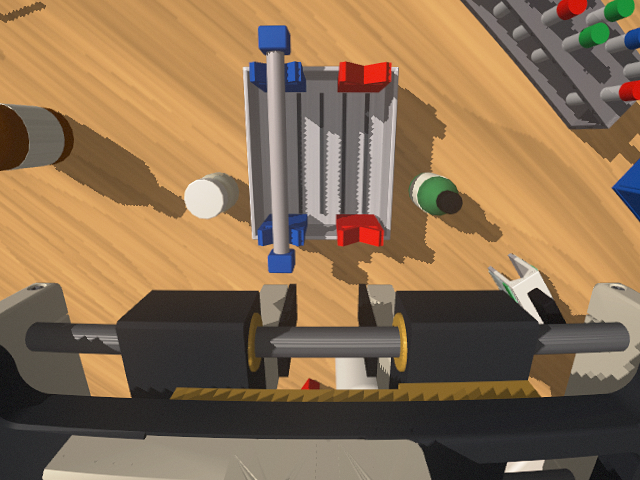

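The blue bar is seated: its cap midpoint is (0.558,-0.009) against the seat at (0.5585,-0.0096). Next is the red bar.

Request:
arm_command --series '[0,0,0,-0.45,0.12,0,0.35,0,0,0,-0.915,0.236,0,0.35]'

```text
t: 8.78
eef_pos: [0.4805, -0.1582, 0.2234]
ee_rot: [-3.14, 0.002, 0.699]
force: [1.2, -0.5, 0.5]
width: 0.0305
gripper_force: 0.0
```

Request:
arm_command --series '[0,0,0,-0.45,0.12,0,0.35,0,0,0,-0.915,0.236,0,0.35]'

```text
t: 9.02
eef_pos: [0.4252, -0.2355, 0.2238]
ee_rot: [-3.141, 0.001, 0.698]
force: [0.0, 0.7, -0.6]
width: 0.0305
gripper_force: 0.0
```

Request:
arm_command --series '[0,0,0.11,-0.45,0.12,0,0.35,0,0,0.22,-0.915,0.236,0,0.35,0,0,0.33,-0.915,0.236,0,0.35,0,0,0.44,-0.915,0.236,0,0.35,0,0,0.55,-0.915,0.236,0,0.35,0,0,0.66,-0.915,0.236,0,0.35,0,0,0.77,-0.915,0.236,0,0.35,0,0,0.85,-0.915,0.236,0,0.35]'

```text
t: 10.02
eef_pos: [0.3712, -0.3114, 0.2236]
ee_rot: [3.141, 0.002, -0.642]
force: [0.7, 0.4, -0.0]
width: 0.031
gripper_force: 0.0
```

Request:
arm_command --series '[0,0,0.11,0,0,0,0.35,0,0,0.22,0,0,0,0.35,0,0,0.33,0,0,0,0.35,0,0,0.44,0,0,0,0.35,0,0,0.49,0,0,0,0.35,0,0,0.49,0,0,0,0.35]'

```text
t: 10.78
eef_pos: [0.3711, -0.3115, 0.2237]
ee_rot: [3.14, 0.001, -1.407]
force: [0.2, -0.0, 0.2]
width: 0.0307
gripper_force: 0.0
```

```bash
python3 - <<'E'
from h import *
s=arm.get_state();print(s["t"],s["eef_pos"],s["ee_rot"],s["q"].round(2))
m=arm.camera_model("wrist");im=arm.grab_frame("wrist");cv2.imwrite("pics/w6.png",im)
g=proj(m,[(.382,-.3828,.016),(.3533,-.2054,.016)]);print(g)
c=caps(im,m,"red",g)
d=c[0]-c[1];n=np.linalg.norm(d);u=d/n;mid=c.mean(0);print(c.round(4),n,mid,np.arctan2(d[1],d[0]))
togo((*(mid+.015*u)[:2],.026),np.arctan2(d[1],d[0]))
for n,a in(("wash",(.426,-.221,0)),("petri",(.308,-.359,0))): a=np.array(a);print(n,(a-mid)@u,np.cross(u,a-mid)[2])
E
```

```text
10.775 [ 0.37106557 -0.31150287  0.22374013] [ 3.14020364e+00  7.77803331e-04 -1.40682616e+00] [-0.29  0.06 -0.43 -0.   -1.08  0.46]
[[328.18670515 145.27148595]
 [327.33727154 313.20022226]]
(array([327.4, 145.5]), [316, 137, 23, 18, 394])
(array([326.9, 312.8]), [318, 301, 19, 21, 323])
[[ 0.3827 -0.3825  0.016 ]
 [ 0.3539 -0.2058  0.016 ]] 0.17899361006196954 [ 0.36828535 -0.29413874  0.016     ] -1.408913646035487
shift [-0.027 -0.002  1.979] turn 0.002 at [ 0.371  -0.3116  0.2239] [ 3.140e+00  1.000e-03 -1.406e+00] t 10.825
wash -0.06288024195814733 0.0687483097855202
petri 0.05429665554865434 -0.06995127453498337
```

Request:
arm_command --series '[0,0,0,-0.02,0,0.5,0.35,0,0,0,-0.02,0,0.98,0.35]'

```text
t: 11.08
eef_pos: [0.3708, -0.3098, 0.1256]
ee_rot: [-3.14, -0.001, -1.406]
force: [1.8, -0.7, -0.8]
width: 0.0305
gripper_force: 0.0
```

Request:
arm_command --series '[0,0,0,0,0,0.4,0.35,0,0,0,0,0,0.7,0.35,0,0,0,0,0,0.9,0.35,0,0,0,0,0,0.985,0.35,0,0,0,0,0,0.985,0,0,0,0,0,0,0.985,0,0,0,0,0,0,0.985,0,0,0,0,0,0,0.985,0]'

```text
t: 12.08
eef_pos: [0.3708, -0.3103, 0.0288]
ee_rot: [-3.14, -0.001, -1.408]
force: [-0.5, 1.1, 4.7]
width: 0.0124
gripper_force: 40.0
```

Request:
arm_command --series '[0,0,0,0,0,0,0,0,0,0,0,0,0,0,0,0,0,0,0,-0.1,0,0,0,0,0,0,-0.4,0,0,0,0,0,0,-0.9,0]'

```text
t: 12.7
eef_pos: [0.3688, -0.3096, 0.1182]
ee_rot: [3.138, 0.002, -1.409]
force: [1.7, -0.6, -1.2]
width: 0.0128
gripper_force: 40.0
```

Request:
arm_command --series '[0,0,0,0,0,-0.5,0,0,0,0,0,0,-1,0,0,0,0,0,0,-1,0]'

```text
t: 13.08
eef_pos: [0.372, -0.311, 0.2227]
ee_rot: [-3.135, -0.004, -1.408]
force: [-0.4, -0.3, -1.9]
width: 0.0128
gripper_force: 40.0
```

Request:
arm_command --series '[0,0,0,0,0,-0.3,0,0,0,0,0,0,-0.3,0,0,0,0,0,0,-0.3,0]'

```text
t: 13.45
eef_pos: [0.3696, -0.3097, 0.2472]
ee_rot: [3.141, 0.001, -1.409]
force: [-0.7, 1.1, -1.2]
width: 0.0126
gripper_force: 40.0
```

```bash
python3 - <<'E'
from h import *
s=arm.get_state();print(s["t"],s["eef_pos"],s["ee_rot"],s["width"],s["gripper_force"])
m=arm.camera_model("wrist");im=arm.grab_frame("wrist");cv2.imwrite("pics/w7.png",im)
y0=s["ee_rot"][2];X=np.array([np.cos(y0),np.sin(y0),0]);Y=np.array([np.sin(y0),-np.cos(y0),0])
k=masks(im)["red"];k[:130]=0;k[230:]=0;k[:,:280]=0;k[:,375:]=0
q=np.argwhere(k)[:,::-1];print("cap box",q.min(0),q.max(0))
e=cast(m,[(q[:,0].min()-.5,157),(q[:,0].max()+.5,157),(327,q[:,1].min()-.5),(327,q[:,1].max()+.5)],s["eef_pos"][2]-.0174+.011)
d=e-s["eef_pos"];print("tool x",(d@X).round(4),"tool y",(d@Y).round(4))
# tray red seat (.6034,-.0633), u=(.7673,.6413), yaw .696-pi
togo((.6034,-.0633,.26),.696)
E
```

```text
13.45 [ 0.36957906 -0.30969787  0.24719059] [ 3.14077301e+00  1.06152882e-03 -1.40898580e+00] 0.012639122332767717 39.99968647956848
cap box [301 132] [353 173]
tool x [0.0718 0.0718 0.0816 0.0652] tool y [-0.0108  0.0104 -0.0002 -0.0002]
shift [-2.055 -2.706 -0.131] turn 0.66 at [ 0.3695 -0.3097  0.2469] [ 3.140e+00  1.000e-03 -1.409e+00] t 13.5
```

Request:
arm_command --series '[0,0,0,-0.33,-0.43,0,0,0,0,0,-0.657,-0.855,0,0]'

```text
t: 13.75
eef_pos: [0.444, -0.2307, 0.2471]
ee_rot: [3.14, 0.001, -1.411]
force: [0.4, -1.0, -0.5]
width: 0.0127
gripper_force: 40.0
```

Request:
arm_command --series '[0,0,0,-0.33,-0.43,0,0,0,0,0,-0.657,-0.855,0,0]'

```text
t: 14.0
eef_pos: [0.5182, -0.1513, 0.2469]
ee_rot: [3.14, 0.0, -1.409]
force: [1.2, -0.6, -1.5]
width: 0.0129
gripper_force: 40.0
```

Request:
arm_command --series '[0,0,0.11,-0.33,-0.43,0,0,0,0,0.22,-0.657,-0.855,0,0,0,0,0.33,-0.657,-0.855,0,0,0,0,0.44,-0.657,-0.855,0,0,0,0,0.55,-0.657,-0.855,0,0,0,0,0.66,-0.657,-0.855,0,0,0,0,0.66,-0.657,-0.855,0,0]'

```text
t: 14.88
eef_pos: [0.591, -0.0742, 0.2467]
ee_rot: [3.14, -0.002, -2.444]
force: [0.1, 1.0, -0.8]
width: 0.0126
gripper_force: 40.0
```

```bash
python3 - <<'E'
from h import *
togo((.5908,-.0738,.0855),.696)
E
```

```text
shift [-1.000e-03  4.000e-03  1.612e+00] turn 0.001 at [ 0.591  -0.0742  0.2467] [ 3.140e+00 -2.000e-03 -2.444e+00] t 14.875
```

Request:
arm_command --series '[0,0,0,0,0,0.5,0,0,0,0,0,0,0.98,0]'

```text
t: 15.12
eef_pos: [0.5914, -0.0741, 0.1487]
ee_rot: [-3.141, 0.001, -2.441]
force: [0.6, -0.1, -2.5]
width: 0.0127
gripper_force: 40.0
```

Request:
arm_command --series '[0,0,0,0,0,0.25,0,0,0,0,0,0,0.42,0,0,0,0,0,0,0.42,0,0,0,0,0,0,0.42,0]'

```text
t: 15.62
eef_pos: [0.5923, -0.0741, 0.1091]
ee_rot: [-3.141, 0.001, -2.444]
force: [1.2, -0.3, -1.6]
width: 0.0128
gripper_force: 40.0
```

```bash
python3 - <<'E'
from h import *
togo((.5908,-.0738,.0855),.696)
im=arm.grab_frame("wrist");cv2.imwrite("pics/w8.png",im)
E
```

```text
shift [0.01  0.012 0.236] turn 0.001 at [ 0.5923 -0.0741  0.1091] [-3.141e+00  1.000e-03 -2.444e+00] t 15.625
```

View pics/w8.png

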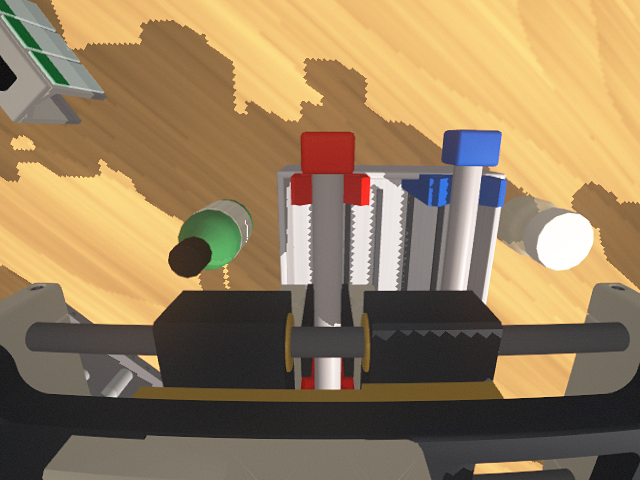

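The held red bar (column 328) sits over the red V (columns 291–369), and its cap is clear of the wall. I'll lower it, release it and rise.

Request:
arm_command --series '[0,0,0,0.01,0.012,0.08,0,0,0,0,0.01,0.012,0.15,0,0,0,0,0.01,0.012,0.2,0,0,0,0,0.01,0.012,0.235,0,0,0,0,0.01,0.012,0.235,0]'

```text
t: 16.3
eef_pos: [0.5904, -0.0743, 0.0856]
ee_rot: [-3.14, 0.0, -2.445]
force: [-2.2, -2.9, 7.1]
width: 0.0128
gripper_force: 40.0
```

Request:
arm_command --series '[0,0,0,0,0,0,0.2,0,0,0,0,0,0,0.35,0,0,0,0,0,0,0.35,0,0,0,0,0,0,0.35,0,0,0,0,0,-0.3,0.35,0,0,0,0,0,-0.8,0.35]'

```text
t: 17.05
eef_pos: [0.5888, -0.074, 0.1636]
ee_rot: [3.139, -0.004, -2.446]
force: [0.5, 0.3, 0.3]
width: 0.0308
gripper_force: 0.0
```

Request:
arm_command --series '[0,0,0,0,0,-0.5,0.4,0,0,0,0,0,-0.9,0.4,0,0,0,0,0,-0.9,0.4]'

```text
t: 17.42
eef_pos: [0.5917, -0.0738, 0.2585]
ee_rot: [-3.138, 0.006, -2.445]
force: [-0.1, 0.2, -0.5]
width: 0.0351
gripper_force: 0.0
```

```bash
python3 - <<'E'
from h import *
s=arm.get_state();print(s["q"].round(2))
t=arm.camera_model("top");im=arm.grab_frame("top");cv2.imwrite("pics/t3.png",im)
old=cv2.imread("pics/top0.png")
k=masks(old)["black"][175:200,430:465];q=cv2.findNonZero(k)+np.array([[430,175]]);r=cv2.minAreaRect(q.astype(np.float32));print(r)
b=cv2.boxPoints(r);P=cast(t,b,.086);print(P.round(4).tolist(),P.mean(0));e=[P[1]-P[0],P[2]-P[1]];e=max(e,key=np.linalg.norm);yaw=np.arctan2(e[1],e[0]);print(yaw,np.linalg.norm(e))
togo((*P.mean(0)[:2],.25),yaw)
E
```

```text
[ 0.2   0.22 -0.16  0.   -1.19 -1.08]
((448.5500183105469, 185.3500213623047), (19.60611915588379, 3.4785051345825195), 18.43494987487793)
[[0.6082, -0.2726, 0.086], [0.6158, -0.2752, 0.086], [0.603, -0.3166, 0.086], [0.5954, -0.3139, 0.086]] [ 0.60560063 -0.29457642  0.086     ]
-1.8715336482104852 0.0432909048194152
shift [ 1.301 -1.791  0.062] turn -0.365 at [ 0.5906 -0.0737  0.2562] [-3.140e+00  3.000e-03 -2.445e+00] t 17.475
```

Request:
arm_command --series '[0,0,0,0.22,-0.38,0,0.4,0,0,0,0.44,-0.76,0,0.4]'

```text
t: 17.73
eef_pos: [0.6047, -0.1608, 0.2533]
ee_rot: [3.14, -0.001, -2.444]
force: [0.0, 0.5, -0.5]
width: 0.0348
gripper_force: 0.0
```

Request:
arm_command --series '[0,0,-0.11,0.22,-0.38,0,0.4,0,0,-0.22,0.44,-0.76,0,0.4,0,0,-0.33,0.44,-0.76,0,0.4,0,0,-0.365,0.44,-0.76,0,0.4,0,0,-0.365,0.44,-0.76,0,0.4]'

```text
t: 18.35
eef_pos: [0.6194, -0.247, 0.2529]
ee_rot: [3.139, -0.0, -1.873]
force: [-0.3, 0.0, -0.3]
width: 0.0353
gripper_force: 0.0
```

```bash
python3 - <<'E'
from h import *
togo((.6056,-.2946,.083),-1.87)
m=arm.camera_model("wrist");im=arm.grab_frame("wrist");cv2.imwrite("pics/w9.png",im)
print(proj(m,[(.6056,-.2946,.086)]))
E
```

```text
shift [ 0.496 -0.01   1.699] turn -0.002 at [ 0.6194 -0.247   0.2529] [ 3.139 -0.    -1.873] t 18.35
[[325.937103   173.07271052]]
```

View pics/w9.png

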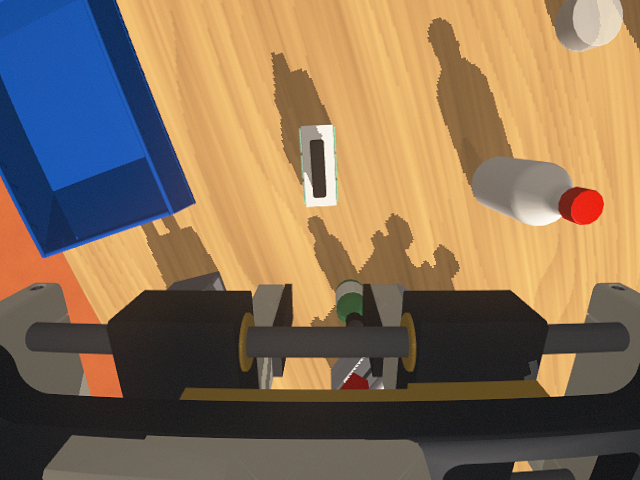

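The carrier is seen from above at (319,166). Its fin runs from (317,140) to (320,198) and is tilted slightly in the picture.

```bash
python3 - <<'E'
from h import *
im=cv2.imread("pics/w9.png");m=arm.camera_model("wrist")
V=cv2.cvtColor(im,cv2.COLOR_BGR2HSV)[...,2]
k=(V[130:205,303:334]<80).astype(np.uint8)*255
n,l,st,c=cv2.connectedComponentsWithStats(k);i=1+st[1:,4].argmax();print(st[i])
q=cv2.findNonZero((l==i).astype(np.uint8)).astype(np.float32)+np.float32([303,130])
for name,pts,z in(("fin",q,.086),):
    r=cv2.minAreaRect(q);print(r);b=cv2.boxPoints(r);P=cast(m,b,z);e=max([P[1]-P[0],P[2]-P[1]],key=np.linalg.norm);w=min([P[1]-P[0],P[2]-P[1]],key=np.linalg.norm)
    print(name,P.mean(0),np.linalg.norm(e),np.linalg.norm(w),np.arctan2(e[1],e[0]))
# plate at z=.056: white outline
H,S,V=cv2.split(cv2.cvtColor(im,cv2.COLOR_BGR2HSV))
kk=((S<60)&(V>120))|((V<80)&(S<200));kk=kk.astype(np.uint8)*255;kk[:100]=0;kk[230:]=0;kk[:,:296]=0;kk[:,345:]=0
q=np.vstack([x for x in cv2.findContours(((S<60)&(V>150)).astype(np.uint8)*np.uint8(kk>0),0,1)[0]]);r=cv2.minAreaRect(q);b=cv2.boxPoints(r);P=cast(m,b,.056)
e=max([P[1]-P[0],P[2]-P[1]],key=np.linalg.norm);w=min([P[1]-P[0],P[2]-P[1]],key=np.linalg.norm)
print("plate",r,P.mean(0),np.linalg.norm(e),np.linalg.norm(w),np.arctan2(e[1],e[0]))
E
```

```text
[  7  10  16  57 724]
((317.55389404296875, 168.02349853515625), (56.553306579589844, 12.98203182220459), 86.98721313476562)
fin [ 0.61151598 -0.30025196  0.086     ] 0.048097934168616414 0.010959249280169144 1.3197939525497877
plate ((318.0329895019531, 165.22576904296875), (80.91645050048828, 35.37256622314453), 87.39744567871094) [ 0.61194643 -0.29989237  0.056     ] 0.07539823370825671 0.03248528088901067 1.3214592858854222
```

Request:
arm_command --series '[0,0,-0.033,0.53,-0.085,0,0.4,0,0,-0.033,0.53,-0.085,0.4,0.4,0,0,-0.033,0.53,-0.085,0.9,0.4,0,0,-0.033,0.53,-0.085,0.9,0.4]'

```text
t: 18.9
eef_pos: [0.6096, -0.2991, 0.1601]
ee_rot: [3.133, 0.0, -1.822]
force: [0.8, -0.1, 0.6]
width: 0.035
gripper_force: 0.0
```

```bash
python3 - <<'E'
from h import *
togo((.6117,-.3001,.083),-1.821)
E
```

```text
shift [ 0.004 -0.023  0.771] turn -0.0 at [ 0.6096 -0.2991  0.1601] [ 3.133  0.    -1.822] t 18.9
```

Request:
arm_command --series '[0,0,0,0,-0.01,0.35,0.4,0,0,0,0,-0.01,0.6,0.4,0,0,0,0,-0.01,0.75,0.4,0,0,0,0,-0.01,0.75,0.4,0,0,0,0,-0.01,0.75,0.4]'

```text
t: 19.52
eef_pos: [0.6143, -0.3006, 0.0912]
ee_rot: [-3.139, -0.0, -1.82]
force: [-0.3, 0.3, 0.0]
width: 0.0352
gripper_force: 0.0
```

```bash
python3 - <<'E'
from h import *
togo((.6117,-.3001,.083),-1.821)
E
```

```text
shift [0.002 0.026 0.082] turn 0.001 at [ 0.6143 -0.3006  0.0912] [-3.139 -0.    -1.82 ] t 19.525
```

Request:
arm_command --series '[0,0,0,0,0.022,0.05,0.4,0,0,0,0,0.022,0.08,0.4,0,0,0,0,0.022,0.08,0.4,0,0,0,0,0.022,0.08,0.1,0,0,0,0,0.022,0.08,0,0,0,0,0,0.022,0.08,0,0,0,0,0,0.022,0.08,0,0,0,0,0,0.022,0.08,0]'

```text
t: 20.52
eef_pos: [0.6112, -0.2998, 0.0816]
ee_rot: [-3.141, -0.0, -1.82]
force: [0.3, -0.4, -0.0]
width: 0.0118
gripper_force: 40.0
```

Request:
arm_command --series '[0,0,0,0,0,0,0,0,0,0,0,0,-0.08,0,0,0,0,0,0,-0.3,0,0,0,0,0,0,-0.6,0,0,0,0,0,0,-0.9,0,0,0,0,0,0,-0.9,0]'

```text
t: 21.28
eef_pos: [0.6126, -0.3002, 0.175]
ee_rot: [-3.136, -0.0, -1.82]
force: [-0.6, -0.4, -2.0]
width: 0.0122
gripper_force: 40.0
```

Request:
arm_command --series '[0,0,0,0,0,-0.3,0,0,0,0,0,0,-0.5,0,0,0,0,0,0,-0.5,0,0,0,0,0,0,-0.5,0]'

```text
t: 21.78
eef_pos: [0.6105, -0.2994, 0.2199]
ee_rot: [3.14, 0.001, -1.82]
force: [-0.4, -0.2, -1.1]
width: 0.0119
gripper_force: 40.0
```

```bash
python3 - <<'E'
from h import *
s=arm.get_state();m=arm.camera_model("wrist");im=arm.grab_frame("wrist");cv2.imwrite("pics/w10.png",im)
print(s["force"])
# blue seat (.5585,-.0096)
togo((.5585,-.0096,.108),.696)
# check seated bars from t3 (top)
t=arm.camera_model("top");I=cv2.imread("pics/t3.png")
for c in("red","blue"):
  for p,b in blobs(masks(I)[c],20,(270,130,400,270)): print(c,p,b,cast(t,p,.075)[0].round(4))
E
```

```text
[-0.44367131 -0.17521961 -1.06987106]
shift [-2.68   1.219  1.117] turn 0.398 at [ 0.6104 -0.2994  0.2197] [ 3.139  0.    -1.82 ] t 21.825
red [318.3 154.8] [314, 150, 10, 11, 57] [ 0.671  -0.0053  0.075 ]
red [367.7 205.6] [365, 203, 6, 6, 27] [ 0.5575 -0.1171  0.075 ]
red [356.8 213.9] [354, 211, 7, 7, 36] [ 0.5383 -0.0933  0.075 ]
red [369.  216.5] [363, 211, 12, 12, 79] [ 0.5332 -0.1202  0.075 ]
blue [294.3 173.6] [290, 170, 10, 9, 49] [0.6262 0.0472 0.075 ]
blue [295.7 187.1] [294, 184, 5, 8, 26] [0.5954 0.0431 0.075 ]
blue [343.  225.4] [341, 223, 5, 6, 21] [ 0.5119 -0.0634  0.075 ]
blue [331.9 233. ] [330, 231, 5, 5, 22] [ 0.4945 -0.0394  0.075 ]
blue [344.4 236. ] [340, 231, 10, 10, 58] [ 0.4886 -0.0669  0.075 ]
```

View pics/w10.png

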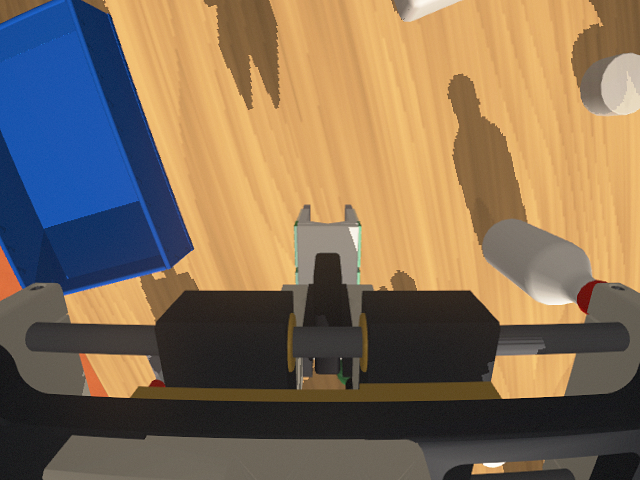

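The carrier is held straight in the jaws, with its plate centred near column 327. Both bars check out at their seats. I'll carry it over the blue seat.

Request:
arm_command --series '[0,0,0,-0.3,0.13,0,0,0,0,0,-0.6,0.27,0,0,0,0,0,-0.893,0.406,0,0]'

```text
t: 22.2
eef_pos: [0.593, -0.2023, 0.22]
ee_rot: [3.139, -0.0, -1.821]
force: [-0.1, -0.2, -1.4]
width: 0.0117
gripper_force: 40.0
```

Request:
arm_command --series '[0,0,0,-0.3,0.13,0,0,0,0,0,-0.6,0.27,0,0,0,0,0,-0.893,0.406,0,0]'

```text
t: 22.58
eef_pos: [0.5757, -0.1056, 0.2202]
ee_rot: [3.14, -0.0, -1.82]
force: [0.6, 0.1, -2.7]
width: 0.0115
gripper_force: 40.0
```

Request:
arm_command --series '[0,0,0.08,-0.3,0.13,0,0,0,0,0.16,-0.6,0.27,0,0,0,0,0.24,-0.893,0.406,0,0,0,0,0.32,-0.893,0.406,0,0,0,0,0.398,-0.893,0.406,0,0,0,0,0.398,-0.893,0.406,0,0,0,0,0.398,-0.893,0.406,0,0]'

```text
t: 23.45
eef_pos: [0.559, -0.0102, 0.221]
ee_rot: [3.141, -0.001, -2.443]
force: [0.1, 0.7, -1.5]
width: 0.0114
gripper_force: 40.0
```

```bash
python3 - <<'E'
from h import *
togo((.5583,-.0095,.1066),.696)
E
```

```text
shift [1.000e-03 1.000e-02 1.144e+00] turn 0.002 at [ 0.559  -0.0102  0.221 ] [ 3.141e+00 -1.000e-03 -2.443e+00] t 23.45
```

Request:
arm_command --series '[0,0,0.002,0,0.01,0.2,0,0,0,0.002,0,0.01,0.4,0,0,0,0.002,0,0.01,0.4,0,0,0,0.002,0,0.01,0.4,0,0,0,0.002,0,0.01,0.4,0]'

```text
t: 24.08
eef_pos: [0.5592, -0.0093, 0.1825]
ee_rot: [-3.141, 0.001, -2.448]
force: [-0.3, 0.2, -1.2]
width: 0.0118
gripper_force: 40.0
```

```bash
python3 - <<'E'
from h import *
togo((.5583,-.0095,.1066),.696);print(arm.get_state()["force"])
E
```

```text
shift [0.008 0.004 0.759] turn -0.002 at [ 0.5592 -0.0093  0.1825] [-3.141e+00  1.000e-03 -2.448e+00] t 24.075
[-0.33315987  0.21271651 -1.19163648]
```

Well aligned, so I'll lower it slowly and watch the force.

Request:
arm_command --series '[0,0,0,0,0,0.1,0,0,0,0,0,0,0.2,0,0,0,0,0,0,0.3,0,0,0,0,0,0,0.4,0,0,0,0,0,0,0.5,0,0,0,0,0,0,0.58,0,0,0,0,0,0,0.62,0,0,0,0,0,0,0.62,0]'

```text
t: 25.08
eef_pos: [0.5586, -0.0094, 0.1193]
ee_rot: [3.141, -0.0, -2.449]
force: [-0.3, -0.2, -2.1]
width: 0.0117
gripper_force: 40.0
```

```bash
python3 - <<'E'
from h import *
togo((.5583,-.0095,.1066),.696);print(arm.get_state()["force"])
E
```

```text
shift [0.003 0.001 0.127] turn -0.002 at [ 0.5586 -0.0094  0.1193] [ 3.141 -0.    -2.449] t 25.075
[-0.30321424 -0.15533365 -2.14072635]
```

Request:
arm_command --series '[0,0,0,0,0,0.05,0,0,0,0,0,0,0.09,0,0,0,0,0,0,0.12,0,0,0,0,0,0,0.13,0,0,0,0,0,0,0.13,0]'

```text
t: 25.7
eef_pos: [0.5587, -0.0094, 0.1066]
ee_rot: [-3.141, 0.0, -2.449]
force: [-0.1, -0.5, -1.7]
width: 0.0119
gripper_force: 40.0
```

```bash
python3 - <<'E'
from h import *
togo((.5583,-.0095,.1066),.696);print(arm.get_state()["force"])
E
```

```text
shift [0.004 0.002 0.   ] turn -0.002 at [ 0.5587 -0.0094  0.1066] [-3.141  0.    -2.449] t 25.7
[-0.14242455 -0.52851903 -1.69722811]
```

Request:
arm_command --series '[0,0,0,0,0,0.01,0,0,0,0,0,0,0.02,0,0,0,0,0,0,0.02,0]'

```text
t: 26.08
eef_pos: [0.559, -0.0095, 0.1063]
ee_rot: [-3.14, 0.001, -2.448]
force: [-4.8, -0.2, 13.0]
width: 0.0116
gripper_force: 40.0
```

Contact is firm (13 N), so I'll ease off 1 mm, release slowly and rise.

Request:
arm_command --series '[0,0,0,0,0,-0.012,0,0,0,0,0,0,-0.012,0,0,0,0,0,0,-0.012,0.2,0,0,0,0,0,-0.012,0.3,0,0,0,0,0,-0.012,0.35,0,0,0,0,0,-0.012,0.35]'

```text
t: 26.82
eef_pos: [0.5586, -0.0093, 0.1056]
ee_rot: [3.141, -0.0, -2.448]
force: [-0.1, -0.2, -1.4]
width: 0.0308
gripper_force: 0.0
```

Request:
arm_command --series '[0,0,0,0,0,-0.15,0.35,0,0,0,0,0,-0.5,0.35,0,0,0,0,0,-1,0.35,0,0,0,0,0,-1,0.35]'

```text
t: 27.32
eef_pos: [0.5612, -0.0089, 0.2113]
ee_rot: [-3.137, 0.008, -2.448]
force: [-0.1, 0.3, 0.9]
width: 0.0306
gripper_force: 0.0
```

Request:
arm_command --series '[0,0,0,-0.4,0,-0.3,0.35,0,0,0,-0.8,0,-0.5,0.35,0,0,0,-0.8,0,-0.5,0.35,0,0,0,-0.8,0,-0.5,0.35]'

```text
t: 27.82
eef_pos: [0.6195, 0.0416, 0.2552]
ee_rot: [3.141, -0.001, -2.448]
force: [-0.7, 0.6, -0.1]
width: 0.0305
gripper_force: 0.0
```

```bash
python3 - <<'E'
from h import *
s=arm.get_state();print(s["t"],s["eef_pos"],s["force"])
m=arm.camera_model("wrist");im=arm.grab_frame("wrist");cv2.imwrite("pics/w11.png",im)
print(proj(m,[(.5585,-.0096,.111),(.5585,-.0096,.081)]))
for c,z in(("red",.075),("blue",.075)):
  for p,b in blobs(masks(im)[c],100): print(c,p,b,cast(m,p,z)[0].round(4))
V=cv2.cvtColor(im,cv2.COLOR_BGR2HSV)[...,2];g=proj(m,[(.5585,-.0096,.111)])[0].astype(int)
x,y=g-45;k=(V[y:y+90,x:x+90]<60).astype(np.uint8)*255
n,l,st,c=cv2.connectedComponentsWithStats(k)
for i in range(1,n):
  if st[i,4]>150:
    q=cv2.findNonZero((l==i).astype(np.uint8)).astype(np.float32)+np.float32([x,y]);b=cv2.boxPoints(cv2.minAreaRect(q));P=cast(m,b,.111);e=max([P[1]-P[0],P[2]-P[1]],key=np.linalg.norm);print("fin",P.mean(0).round(4),np.linalg.norm(e).round(4),np.arctan2(e[1],e[0]))
E
```

```text
27.825 [0.61945895 0.04163716 0.25524515] [-0.74167873  0.56681168 -0.08174337]
[[326.65068612 136.91007635]
 [326.66628314 137.00384444]]
red [243.4  27. ] [228, 15, 31, 27, 689] [ 0.534  -0.1192  0.075 ]
red [229.1  58.4] [221, 47, 17, 28, 347] [ 0.5611 -0.114   0.075 ]
red [264.3  62.7] [254, 46, 24, 31, 601] [ 0.5451 -0.0888  0.075 ]
red [269.5 203.4] [260, 193, 22, 25, 427] [ 0.6377 -0.0125  0.075 ]
red [238.4 207.3] [231, 195, 15, 23, 249] [ 0.6592 -0.0327  0.075 ]
red [ 28.5 206.3] [17, 198, 25, 18, 345] [ 0.7912 -0.196   0.075 ]
red [ 16.3 227.4] [5, 219, 24, 18, 318] [ 0.82   -0.1974  0.075 ]
red [253.8 234.1] [241, 223, 26, 21, 449] [ 0.6708 -0.0063  0.075 ]
red [ 99.3 262.8] [88, 254, 23, 19, 306] [ 0.7953 -0.1096  0.075 ]
blue [326.6  25.1] [314, 14, 26, 27, 596] [ 0.4896 -0.067   0.075 ]
blue [310.   60.4] [303, 46, 15, 31, 328] [ 0.5194 -0.0602  0.075 ]
blue [344.   61.1] [335, 46, 15, 27, 190] [ 0.5016 -0.038   0.075 ]
blue [  5.5 124.5] [0, 104, 18, 49, 452] [ 0.7358 -0.2509  0.075 ]
blue [312.7 209.1] [309, 202, 9, 15, 120] [0.6164 0.0216 0.075 ]
blue [326.4 234.5] [316, 227, 22, 16, 350] [0.6271 0.0471 0.075 ]
blue [ 39.4 245.8] [28, 237, 24, 18, 299] [ 0.8212 -0.1686  0.075 ]
blue [122.8 281. ] [112, 272, 22, 19, 286] [ 0.7967 -0.0807  0.075 ]
blue [109.  299.6] [99, 291, 21, 18, 263] [ 0.8252 -0.0819  0.075 ]
fin [ 0.5587 -0.0096  0.111 ] 0.0475 -2.452808806452795
```

View pics/w11.png

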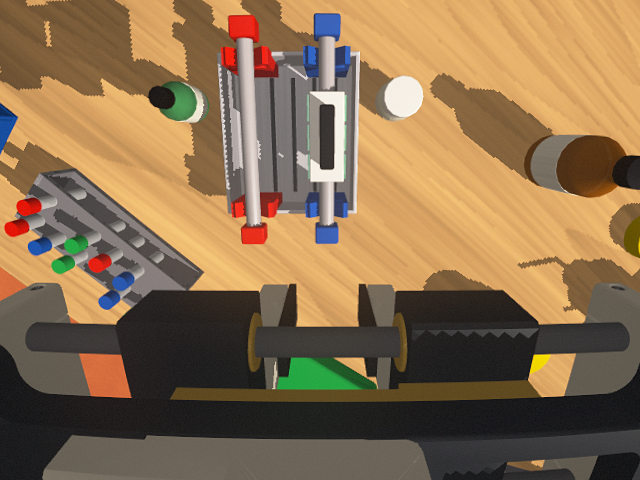

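The final view shows both bars seated: red along about column 248 and blue along about column 327. The carrier sits straight and upright on the blue bar, with its fin centre at (0.5587,-0.0096) on the seat. All bystanders in view are standing, so I'll hand it in.

```bash
python3 -c "
from station import arm
print(arm.job_done())"
```

```text
the job is handed in; nothing more can be done
None
```

The job is handed in (no verdict came back): both bars lie in their own V-blocks and the white carrier hangs straight on the blue bar, each within about 2 mm of its seat by the cameras, at about 28 s of the 69 s allowed.

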